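Gauge the socket and fit the matching stake

ROBOT

A 7-joint arm with a two-finger parallel gripper is mounted at the origin on the work surface. World frame = base frame: x ahead of the robot, y to its left, z up, the work surface at z = 0. Lengths are in mm, angles in rad, forces in N, time in s.
With the tool pointing down it reaches from about 375 to 925 mm from the base axis. Payload 3.1 kg.
Tool frame: the origin (TCP) lies at the very end of the fingers, on their centre line; the grasp point (between the pads) lies 19 mm behind it; z points along the fingers, x is the direction in which the jaws open and shut, and the axes are right-handed (so a half turn about z gives the same grasp; the last joint's range is limited). The gripper opens to 85 mm and grips with 20 to 120 N. Pads are 22 mm wide; open, the fingers measure 114 mm over their backs; the gripper's body (76 mm by 85 mm) begins 54 mm behind the grasp point. The pads swing forward as they close: fully open they stand 13 mm farther back than shut.
Start: joints at [-1.366, 0.383, 0.044, 1.598, -0.018, 1.161, -0.05], TCP at [193.803, 620.438, 231.269] pointing down, gripper open.
Joint ranges: [-2.61, 2.61], [-0.41, 2.15], [-1.48, 1.57], [0, 2.5], [-1.57, 4.71], [0.05, 1.97], [-2.85, 2.85]. Speed limits (rad/s): [2.79, 2.79, 3.14, 3.14, 3.14, 3.14, 3.14].

INTERFACE

Orientations are given as a unit quaternion [w, x, y, z].
In Python, from plant import arm, vision gives the robot as it stands.
- The arm moves only by the shell command python3 -m jog 'ROWS' [FORCE]. ROWS is text: rows parted by semicolons, each of 5 numbers parted by spaces: the finger opening in mm, from 0 to 85.4, then the shift along the tool's x, y, z in mm, then the turn about the tool's z in degrees. A call has 1 to 12 rows; each row is the pose to reach, as a shift and turn from the pose commanded when the call began, along the tool's axes at that moment; what a row does not reach only later rows make up. A row lasts 1/8 s, in which the tool goes at most 62.5 mm and 10.7 degrees, less where a joint would pass 70% of its speed; a pose out of reach is approached as far as the arm can. A call with a gripper value outside its range is refused whole. The fingers move at their own pace and stop on an object; FORCE is the grip in N (left out, the last holds). Time passes only in rows, so rows that repeat a pose let the fingers close. It gives the time, the measured TCP pose, the force and the opening at its end, in the units of the state.
- arm.read_state(): the state, without advancing time (a new reading comes with each control period).
- vision.snapshot(name): name is "side" or "top"; returns a dict with "color" (480x640x3 uint8, red, green, blue), "fov_y" (degrees; the focal length in pixels is half the picture's height over the tangent of half this angle, whatever the lens; pixels are square), "cx", "cy" (the principal point, pixels), "R" (3x3) and "t" (3): a world point X has camera coordinates R X + t. Camera axes: x right, y down, z forward; pixel columns grow to the right and rows downward; lengths in mm; the calibration is good to about 2 mm. A picture is of the moment at which its call begins. There is no depth.
- arm.job_done(): hands the job in, once; it reports no verdict.
The state is a dict: "t": time; "qpos": joint angles; "qvel": joint speeds; "tau": joint torques, N m; "eef_pos": TCP position; "ee_rot": TCP orientation; "wrist_force": force on the tool from outside, world axes, zero at the start; "torque": the same for the moment, N m; "gripper_width": opening from 0.0 (shut) to 1.0 (fully open).
Only numpy, scipy, OpenCV 4.12 (cv2) and the standard library are available. Lean on these libraries where they do the work, as an engineer would, in place of code of your own. Each camera call takes 0.05 s, during which the arm holds its last target.

TASK

The stake holder on the jeweller's bench needs its second flat-topped stake: gently feel the bottom of its empty socket with the depth rod and put the rod back in its stand. Then pick from the rack the one stake whose top will come level with the holder's fixed stake, and seat it fully home in the socket without forcing. Do not try stakes that do not match: leave them, and the jar, hammer and tub, where they are.

Things in the scene. Friction and masses are not known exactly. Their poses are not given: they have to be found in the camera images.
- holder: dark steel block 76 x 134 mm (x, y) and 64 mm high, fixed to the bench; origin at the centre of its underside, z up. In its top face is an empty round blind bore at y = -35 mm, and at y = +35 mm a fixed flat-topped stake stands 40 mm above the face (shank 16 mm, head 26 mm in diameter and 20 mm tall).
- socket_mouth (a point): centre of the mouth of the holder's empty bore, in the plane of the top face. The bore is 17.8 mm in diameter with a 2 mm chamfer; its flat floor, a firm fibre disc that gives less than 1 mm, lies 36, 46 or 56 mm below the mouth (called floor_a, floor_b and floor_c), different from run to run and not otherwise told.
- fixed_top (a point): centre of the flat top of the fixed stake, 40 mm above the holder's top face.
- rack: light wooden rack 64 x 190 mm (x, y), 30 mm high, fixed; origin at the centre of its underside. Three loose 24 mm through holes on its y axis at y = -60, 0 and +60 mm hold the three loose stakes, in any order, standing on the bench.
- rod_stand: dark wooden stand 60 x 60 mm, 80 mm high, fixed; origin at the centre of its underside. A 17 mm hole, 76 mm deep, in its top holds the depth rod.
- rod: loose depth rod, 120 g, 115 mm long: a 10 mm steel rod 70 mm long below a brass handle 22 mm in diameter and 45 mm tall. Origin at the centre of its lower tip, z up towards the handle. At the start it hangs upright in the stand, the handle's lower face resting on the stand's top, its tip 10 mm above the bench.
- stake_a: loose steel stake, about 180 g, 76 mm long in all: round shank 16 mm in diameter with a chamfered foot, topped by a flat round head 26 mm in diameter and 20 mm tall. It suits the socket that is 36 mm deep. Origin at the centre of its foot, z up.
- stake_a_top (a point): centre of the flat top of the 76 mm stake.
- stake_b: loose steel stake, about 180 g, 86 mm long in all: round shank 16 mm in diameter with a chamfered foot, topped by a flat round head 26 mm in diameter and 20 mm tall. It suits the socket that is 46 mm deep. Origin at the centre of its foot, z up.
- stake_b_top (a point): centre of the flat top of the 86 mm stake.
- stake_c: loose steel stake, about 180 g, 96 mm long in all: round shank 16 mm in diameter with a chamfered foot, topped by a flat round head 26 mm in diameter and 20 mm tall. It suits the socket that is 56 mm deep. Origin at the centre of its foot, z up.
- stake_c_top (a point): centre of the flat top of the 96 mm stake.
- jar: bystander: closed glass jar, 52 mm in diameter, 62 mm high; origin under its centre
- hammer: bystander: small hammer lying along its x axis, about 200 mm long; origin at its underside
- tub: bystander: small white tub with a grey lid, 76 x 56 x 48 mm; origin under its centre
There are look-alikes about, which are no part of the job. Leave any blue or orange look-alike of the rod alone.

How it is judged (in metres and radians):
On the way, in this order (a step that is already met when the one before it is completed fails the run):
1. the depth rod's tip touches the floor of the socket (horizontal distance between rod and socket_mouth below 0.008 m and z of rod in the frame of socket_mouth below -0.03 m and (contact force between rod and floor_a above 0.4 N or contact force between rod and floor_b above 0.4 N or contact force between rod and floor_c above 0.4 N)), for 0.1 s.
2. the depth rod is back in its stand, hanging by its handle (horizontal distance between rod and rod_stand below 0.008 m and angle between rod's own z axis and vertical below 0.12 rad and height (world z) of rod below 0.016 m), for 0.2 s.
At the end, for the whole second after the job is handed in: The matching stake rests upright (within 4 degrees) on the socket's floor, on its axis within 5 mm, its top level with the fixed stake's within 3 mm; the other stakes still stand in the rack (moved under 30 mm); the depth rod hangs upright in its stand, handle on the stand's top; all at rest (all of step 2 and linear speed of rod below 0.02 m/s and ((horizontal distance between stake_a_top and socket_mouth below 0.005 m and z of stake_a_top in the frame of fixed_top between -0.003 and 0.003 m and angle between stake_a's own z axis and vertical below 0.07 rad and linear speed of stake_a below 0.02 m/s and distance of each of stake_b, stake_c from where it was at the start of the episode below 0.03 m and angle between each of stake_b, stake_c's own z axis and vertical below 0.25 rad) or (horizontal distance between stake_b_top and socket_mouth below 0.005 m and z of stake_b_top in the frame of fixed_top between -0.003 and 0.003 m and angle between stake_b's own z axis and vertical below 0.07 rad and linear speed of stake_b below 0.02 m/s and distance of each of stake_a, stake_c from where it was at the start of the episode below 0.03 m and angle between each of stake_a, stake_c's own z axis and vertical below 0.25 rad) or (horizontal distance between stake_c_top and socket_mouth below 0.005 m and z of stake_c_top in the frame of fixed_top between -0.003 and 0.003 m and angle between stake_c's own z axis and vertical below 0.07 rad and linear speed of stake_c below 0.02 m/s and distance of each of stake_a, stake_b from where it was at the start of the episode below 0.03 m and angle between each of stake_a, stake_b's own z axis and vertical below 0.25 rad)) and (contact force between stake_a and floor_a above 0.2 N or contact force between stake_b and floor_b above 0.2 N or contact force between stake_c and floor_c above 0.2 N)); the robot touches nothing.
It fails at once if the depth rod or a stake is pressed with more than 45 N on the holder or the socket's floor (contact force between any of rod, stake_a, stake_b, stake_c and holder above 45 N or contact force between any of rod, stake_a and floor_a above 45 N or contact force between any of rod, stake_b and floor_b above 45 N or contact force between any of rod, stake_c and floor_c above 45 N).
It fails at once if a stake that does not match is set into the socket (contact force between any of stake_a, stake_c and floor_b above 0.3 N or contact force between any of stake_a, stake_b and floor_c above 0.3 N or contact force between any of stake_b, stake_c and floor_a above 0.3 N).
It fails at once if the jar, the hammer or the tub is moved more than 25 mm (distance of any of jar, hammer, tub from where it was at the start of the episode above 0.025 m).
It also fails if it takes over 67 s, if anything falls off the work surface, if the arm or the gripper's body presses on something with over 40 N, if the wrist force passes 120 N, or if a joint passes its speed limit or range.

## Working session

There is one attempt and no reset: what is moved stays moved. The work goes in short steps, Python scripts to look and compute and a shell command to move; the robot and the scene stay as the last step left them, time stands still between calls to the robot, and variables do not carry over. Pictures are saved under pics/ and viewed, and the job is handed in when it is done.

```bash
ls; mkdir -p pics
python3 - <<'E'
from plant import arm, vision
import cv2,json,numpy as np
print(arm.read_state())
for n in("side","top"):
    s=vision.snapshot(n); cv2.imwrite(f"pics/{n}0.png",s["color"][:,:,::-1])
    print(n,s["fov_y"],s["cx"],s["cy"],np.round(s["R"],4).tolist(),np.round(s["t"],1).tolist(),[k for k in s])
E
```

```text
pics
{'t': 0.0, 'qpos': array([-1.36579147,  0.38385429,  0.0438231 ,  1.59956739, -0.01792178,
        1.16120513, -0.04988095]), 'qvel': array([-7.26491536e-04,  4.84502270e-04, -1.25734244e-03, -4.53119920e-04,
        3.61564154e-05, -9.31275292e-04,  1.34477349e-03]), 'tau': array([-1.83625190e-05, -4.33450913e+01,  1.02455758e+00, -2.49510062e+01,
        1.06412399e-02,  1.14321650e-02, -2.45008792e-06]), 'eef_pos': array([193.54104717, 619.53049366, 229.87757811]), 'ee_rot': array([ 0.00082951,  0.80563659,  0.59240859, -0.00102802]), 'wrist_force': array([-0.50734018, -1.22652019, -0.08203939]), 'torque': array([0.05817257, 0.00088298, 0.01656224]), 'gripper_width': 0.9994223331307187}
side 55.56423824203008 310.08373442007536 245.0013272264353 [[0.9908, -0.1335, -0.0209], [-0.0881, -0.5209, -0.8491], [0.1024, 0.8431, -0.5278]] [-582.1, 118.0, 862.8] ['color', 'fov_y', 'cx', 'cy', 'R', 't']
top 57.45978197114043 315.7601765146296 231.49186542164233 [[-0.0212, -0.9998, -0.0039], [-0.9777, 0.0216, -0.2091], [0.2091, -0.0006, -0.9779]] [-3.7, 604.3, 881.1] ['color', 'fov_y', 'cx', 'cy', 'R', 't']
```

View pics/side0.png

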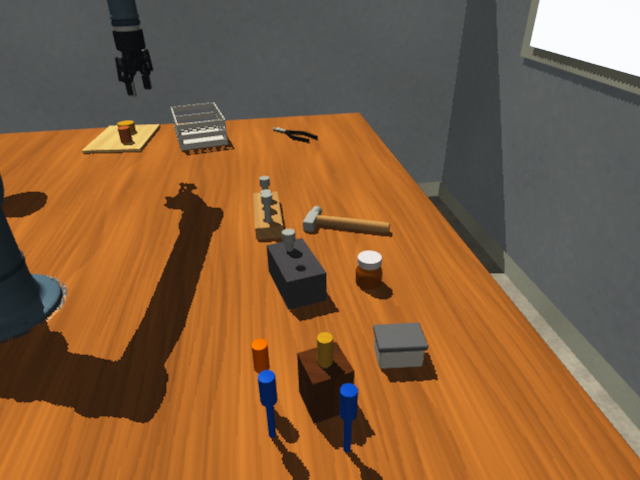

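View pics/top0.png

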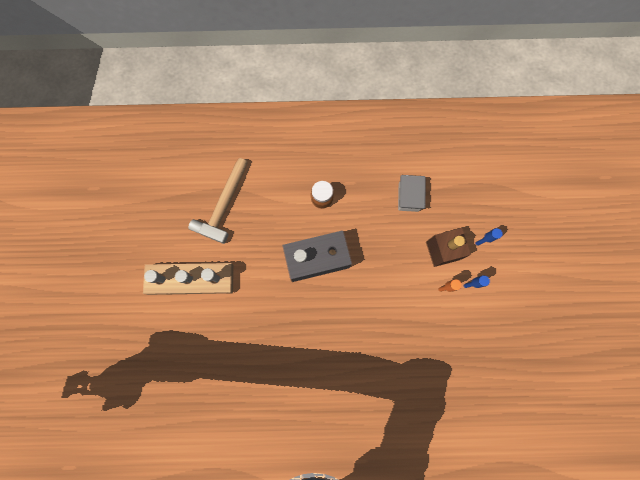

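The top view shows a brass handle in the dark stand at about (459,241). Blue rods stand at (496,234) and (483,281), and an orange one at (455,285). Only the brass one in the stand fits the description, so I'll confirm it in enlarged crops.

Run:
```python
import cv2
t=cv2.imread("pics/top0.png");s=cv2.imread("pics/side0.png")
def c(im,x0,y0,x1,y1,k,n): cv2.imwrite(f"pics/{n}.png",cv2.resize(im[y0:y1,x0:x1],None,fx=k,fy=k,interpolation=cv2.INTER_CUBIC))
c(t,415,215,515,300,8,"c_stand_top")
c(t,270,220,370,290,8,"c_hold_top")
c(t,135,245,245,305,7,"c_rack_top")
c(s,245,170,335,310,4.2,"c_rack_side")
c(s,240,320,370,460,4.2,"c_stand_side")
```

```text
(no output)
```

View pics/c_stand_top.png

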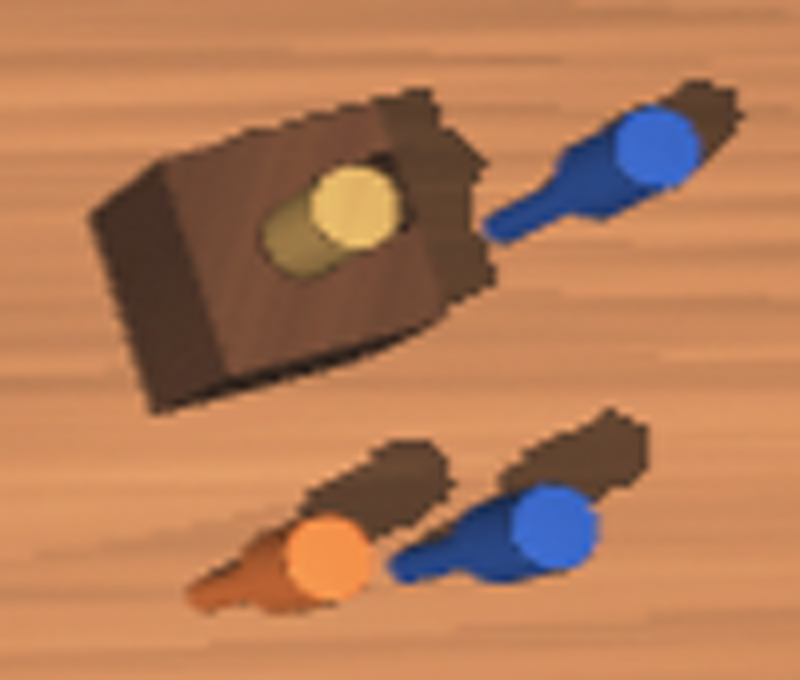

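View pics/c_hold_top.png

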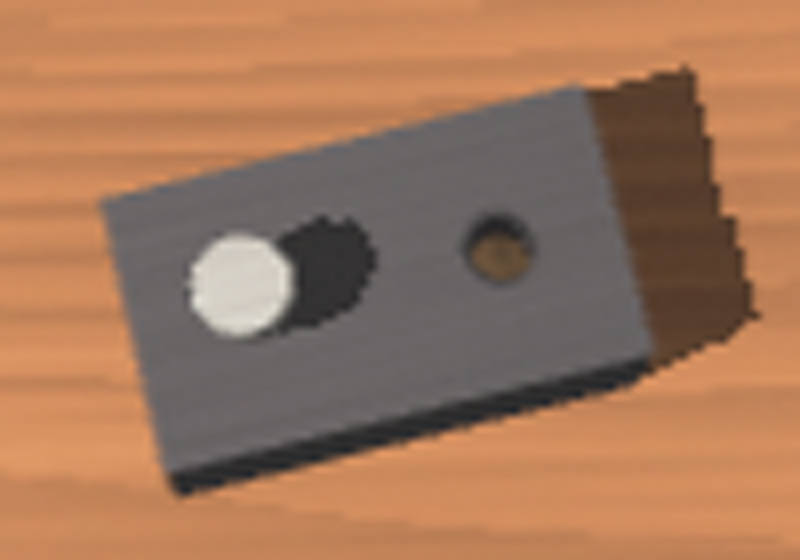

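View pics/c_rack_top.png

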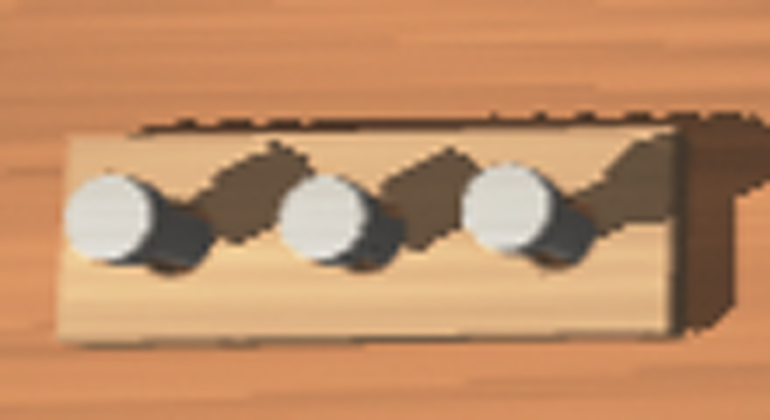

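View pics/c_rack_side.png

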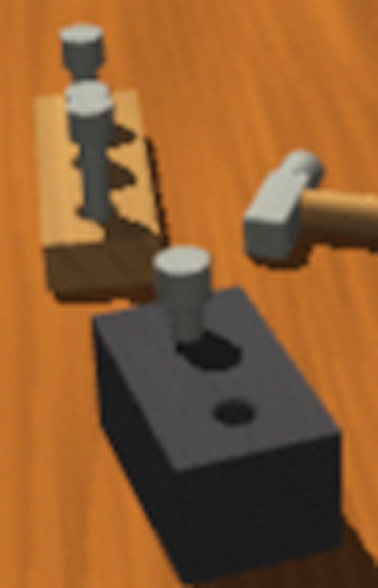

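View pics/c_stand_side.png

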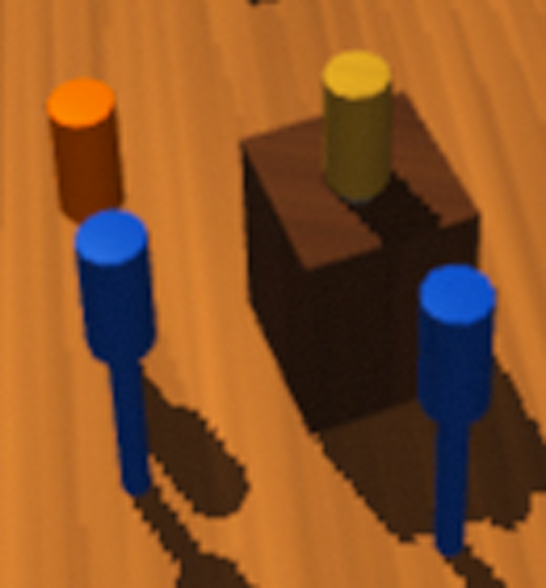

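```bash
cat > h.py <<'E'
import numpy as np,cv2
from plant import arm,vision
CAM={}
for n in("side","top"): CAM[n]=vision.snapshot(n)
def K(c): return 240/np.tan(np.radians(c["fov_y"])/2)
def ray(n,u,v):
    c=CAM[n];f=K(c);R=np.array(c["R"]);t=np.array(c["t"])
    d=R.T@np.array([(u-c["cx"])/f,(v-c["cy"])/f,1]); return -R.T@t,d
def atz(n,u,v,z):
    o,d=ray(n,u,v); return o+d*(z-o[2])/d[2]
def tri(a,b):
    o1,d1=ray("top",*a);o2,d2=ray("side",*b)
    s=np.linalg.lstsq(np.c_[d1,-d2],o2-o1,rcond=None)[0]
    p,q=o1+d1*s[0],o2+d2*s[1]; return (p+q)/2,np.linalg.norm(p-q)
def proj(n,X):
    c=CAM[n];f=K(c);p=np.array(c["R"])@X+np.array(c["t"]); return np.array([c["cx"]+f*p[0]/p[2],c["cy"]+f*p[1]/p[2]])
def cr(x0,y0,k,u,v): return (x0+(u+.5)/k-.5,y0+(v+.5)/k-.5)
E
python3 - <<'E'
from h import *
np.set_printoptions(precision=1,suppress=True)
st=lambda u,v:cr(415,215,8,u,v); ho=lambda u,v:cr(270,220,8,u,v); ra=lambda u,v:cr(135,245,7,u,v)
rs=lambda u,v:cr(245,170,4.2,u,v); ss=lambda u,v:cr(240,320,4.2,u,v)
print("rod",atz("top",*st(356,207),125),atz("side",*ss(357,76),125),tri(st(356,207),ss(357,76)))
print("stand corners",[atz("top",*st(*p),80)[:2] for p in((162,160),(447,310),(228,375))])
print("stand corners side",[atz("side",*ss(*p),80)[:2] for p in((242,145),(478,215),(310,268),(405,95))])
for n,p,z in(("blueA",(657,147),115),("blueB",(555,527),115),("or",(330,557),115)): print(n,atz("top",*st(*p),z))
print("blue side",[atz("side",*ss(*p),115) for p in((457,296),(112,237),(82,103))])
print("holder",[atz("top",*ho(*p),64)[:2] for p in((103,200),(585,88),(650,357),(165,473))])
print("holder side",[atz("side",*rs(*p),64)[:2] for p in((94,318),(240,288),(340,433),(178,470))])
print("bore",atz("top",*ho(499,248),64),atz("side",*rs(234,412),64))
print("fixed",atz("top",*ho(242,285),104),atz("side",*rs(183,262),104))
print("rack",[atz("top",*ra(*p),30)[:2] for p in((68,137),(678,130),(668,332),(60,340))])
for p in((109,218),(324,218),(508,208)):
    print([atz("top",*ra(*p),z)[:2] for z in(76,86,96)])
E
```

```text
rod [ 566.3 -303.4  125. ] [ 568.  -306.5  125. ] (array([ 567.6, -304.2,  122.7]), np.float64(1.621632838862862))
stand corners [array([ 588.4, -268.3]), array([ 546.7, -339.8]), array([ 530.8, -281.1])]
stand corners side [array([ 532.6, -285.8]), array([ 603.3, -327.5]), array([ 547.7, -340.5]), array([ 590.2, -271.1])]
blueA [ 582.  -384.6  115. ]
blueB [ 486.3 -348.9  115. ]
or [ 480.1 -292.4  115. ]
blue side [array([ 583.2, -387.1,  115. ]), array([ 488.6, -350.9,  115. ]), array([ 482.1, -294.6,  115. ])]
holder [array([577. ,  55.3]), array([604.8, -74.9]), array([531.4, -89.7]), array([503.4,  39.4])]
holder side [array([506.6,  35.2]), array([578.5,  51. ]), array([606.8, -77. ]), array([535.2, -92.4])]
bore [561.6 -50.4  64. ] [563.4 -53.7  64. ]
fixed [546.8  16.9 104. ] [548.9  12.  104. ]
rack [array([546. , 362.9]), array([544.1, 170.7]), array([480.9, 172.6]), array([482.5, 361.6])]
[array([514.7, 331. ]), array([513.5, 327.2]), array([512.3, 323.4])]
[array([513.3, 266.8]), array([512.1, 263.7]), array([511. , 260.6])]
[array([515.1, 212. ]), array([513.9, 209.5]), array([512.7, 207. ])]
```

The brass rod (459,240) in the dark stand is confirmed as the target; the blue and orange ones stand loose beside it. Rough positions:
- **Rod:** about (567,-305).
- **Bore:** about (563,-53).
- **Rack centre:** about (513,267).

Next I'll add a helper for the tool-axis shifts and check the stake heights against the side view.

```bash
cat > go.py <<'E'
import sys,numpy as np
from scipy.spatial.transform import Rotation as Ro
from plant import arm
s=arm.read_state(); q=s["ee_rot"]; R=Ro.from_quat([q[1],q[2],q[3],q[0]]).as_matrix()
x,y,z,yaw=map(float,sys.argv[1:5])
d=R.T@(np.array([x,y,z])-s["eef_pos"]); yw=np.degrees(np.arctan2(R[1,0],R[0,0]))
e=(yaw-yw+90)%180-90
print("t",s["t"],"pos",np.round(s["eef_pos"],1),"yaw",round(yw,2),"tilt",np.round(R[:2,2],4),"q7",round(s["qpos"][6],2),"shift",np.round(d,1),"turn",round(-e,1),"F",np.round(s["wrist_force"],1),"w",round(s["gripper_width"]*85.4,1))
E
python3 go.py 550 300 230 12; python3 go.py 567 -305 230 12
python3 - <<'E'
from h import *
np.set_printoptions(precision=1,suppress=True)
s=cv2.imread("pics/side0.png")
off=np.array([1.1,-2.0,0])*1.3
# rack holes corrected by holder-like side-top offset; predicted side pixel of tops for each z
for y in(327,267,207):
    for z in(76,86,96): print(y,z,proj("side",np.array([513.3,y,z])-np.array([2,-3.3,0])*0), end=" ")
    print()
cv2.imwrite("pics/c_rs2.png",cv2.resize(s[165:245,245:295],None,fx=7.5,fy=7.5,interpolation=cv2.INTER_CUBIC))
E
```

```text
t 0.2 pos [193.6 619.9 230.4] yaw 72.66 tilt [-0.0004 -0.0017] q7 -0.05 shift [-199.1  435.5    0.8] turn 60.7 F [-0.3 -0.5  0.6] w 85.5
t 0.2 pos [193.6 619.9 230.4] yaw 72.66 tilt [-0.0004 -0.0017] q7 -0.05 shift [-771.5  632.1    1.7] turn 60.7 F [-0.3 -0.5  0.6] w 85.5
327 76 [263.1 180.8] 327 86 [262.8 177.2] 327 96 [262.5 173.5] 
267 76 [264.2 190.8] 267 86 [263.9 187. ] 267 96 [263.6 183.2] 
207 76 [265.5 201.8] 207 86 [265.2 197.9] 207 96 [264.9 193.9]
```

View pics/c_rs2.png

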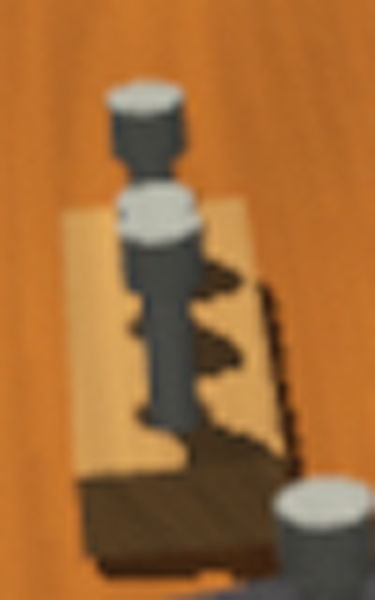

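The side view puts the far stake's top at about (264,178), which means 86 mm (b). The near one at about (266,194) is 96 mm (c), and the middle one, half hidden, fits 76 mm (a). Now I'll move to above the rod.

```bash
python3 -m jog '50 -100 218 0 30; 50 -199 435 0 60.7; 50 -199 435 0 60.7; 50 -199 435 0 60.7; 50 -199 435 0 60.7; 50 -199 435 0 60.7; 50 -199 435 0 60.7; 50 -199 435 0 60.7; 50 -199 435 0 60.7' 40; python3 go.py 567 -305 180 12
```

```text
t: 1.42
eef_pos: [553.4, 295.2, 231.6]
ee_rot: [0.001, 0.995, 0.099, 0.001]
wrist_force: [0.2, -0.0, 0.8]
gripper_width: 0.581
t 1.425 pos [553.4 295.2 231.6] yaw 11.42 tilt [ 0.0024 -0.0024] q7 -0.23 shift [-105.5  590.8   53.1] turn -0.6 F [ 0.2 -0.   0.8] w 49.6
```

```bash
python3 -m jog '50 -105 591 0 -0.6; 50 -105 591 0 -0.6; 50 -105 591 0 -0.6; 50 -105 591 0 -0.6; 50 -105 591 0 -0.6; 50 -105 591 0 -0.6; 50 -105 591 0 -0.6; 50 -105 591 0 -0.6; 50 -105 591 0 -0.6; 50 -105 591 40 -0.6; 50 -105 591 40 -0.6; 50 -105 591 40 -0.6'; python3 go.py 567 -305 180 12
python3 - <<'E'
from h import *
for n in CAM: cv2.imwrite(f"pics/{n}1.png",CAM[n]["color"][:,:,::-1])
t=CAM["top"]["color"][:,:,::-1];s=CAM["side"]["color"][:,:,::-1]
cv2.imwrite("pics/a1.png",np.hstack([cv2.resize(t[180:300,410:520],None,fx=4,fy=4,interpolation=2),np.zeros((480,4,3),np.uint8),cv2.resize(s[300:420,270:350],None,fx=4,fy=4,interpolation=2)]))
E
python3 go.py 567 -305 180 12
```

```text
t: 2.92
eef_pos: [570.3, -296.8, 190.9]
ee_rot: [-0.001, 0.994, 0.111, -0.0]
wrist_force: [0.1, 1.1, -0.3]
gripper_width: 0.586
t 2.925 pos [ 570.3 -296.8  190.9] yaw 12.69 tilt [-0.0002  0.002 ] q7 0.89 shift [-5.   7.3 10.9] turn 0.7 F [ 0.1  1.1 -0.3] w 50.0
t 3.025 pos [ 571.3 -296.4  192.2] yaw 12.79 tilt [0.0021 0.0012] q7 0.89 shift [-6.1  7.5 12.2] turn 0.8 F [-0.6 -0.2 -0.2] w 50.2
```

View pics/a1.png

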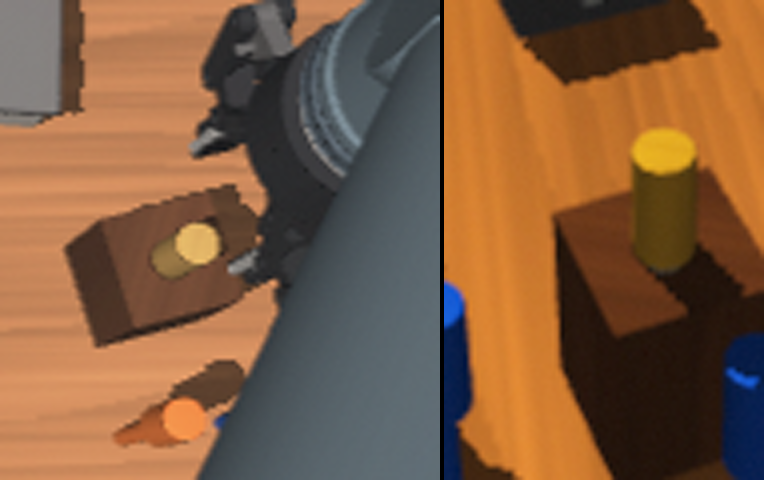

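View pics/side1.png

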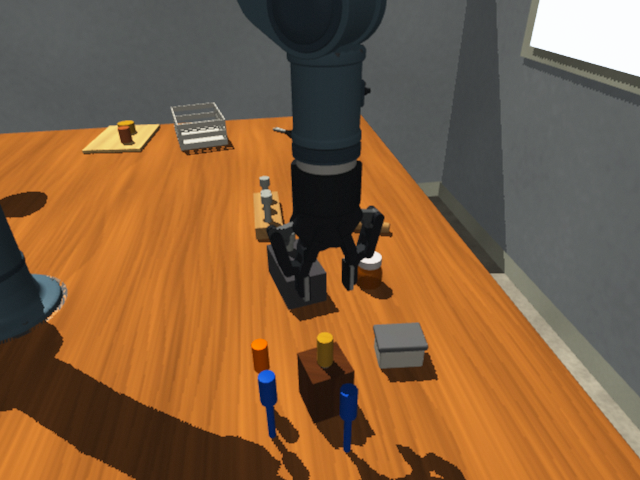

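Run:
```python
from h import *
c=cv2
a=np.radians(12.8);x=np.array([np.cos(a),np.sin(a),0])
P=np.array([571.3,-296.4,198.])
for n in("top","side"):
    im=CAM[n]["color"][:,:,::-1].copy()
    p0=proj(n,P).astype(int)
    k=6;x0,y0=p0[0]-55,p0[1]-45
    cp=cv2.resize(im[y0:y0+90,x0:x0+110],None,fx=k,fy=k,interpolation=2)
    for z in(192,198):
      for w in(-25,0,25):
        p=proj(n,P+[0,0,z-198]+w*x);u=tuple(((p-[x0,y0]+.5)*k).astype(int));cv2.circle(cp,u,3,(0,255,0) if z==192 else (255,0,255),-1)
    cv2.imwrite(f"pics/tip_{n}.png",cp)
```

```text
(no output)
```

View pics/tip_top.png

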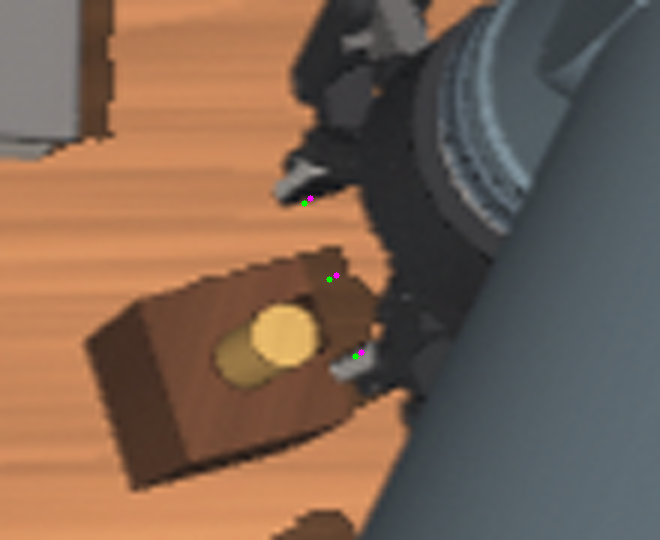

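View pics/tip_side.png

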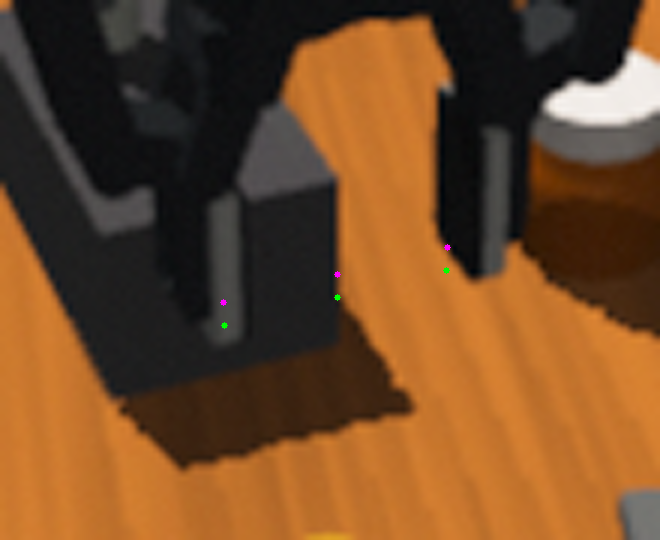

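The fingertips hang clear of the handle, but the calibration is a few mm off. I'll hover just above the handle and compare directly.

```bash
python3 -m jog '50 -5 7.5 30 0.8; 50 -5 7.5 60 0.8; 50 -5 7.5 60 0.8; 50 -5 7.5 60 0.8; 50 -5 7.5 60 0.8'; python3 go.py 567 -304.5 130 12
cat > look.py <<'E'
import sys
from h import *
tag=sys.argv[1]; P=np.array(list(map(float,sys.argv[2:5]))); k=float(sys.argv[5]) if len(sys.argv)>5 else 5
w,h=int(395/k),int(500/k); o=[]
for n in("top","side"):
    p=proj(n,P); x0=int(np.clip(p[0]-w/2,0,640-w)); y0=int(np.clip(p[1]-h/2,0,480-h))
    o.append(cv2.resize(CAM[n]["color"][y0:y0+h,x0:x0+w,::-1],None,fx=k,fy=k,interpolation=cv2.INTER_CUBIC)); print(n,"crop origin",x0,y0,"k",k, "cam2 starts at col",o[0].shape[1]+4)
H=min(a.shape[0] for a in o)
cv2.imwrite(f"pics/{tag}.png",np.hstack([o[0][:H],np.zeros((H,4,3),np.uint8),o[1][:H]]))
E
python3 look.py b1 567 -305 120 6
```

```text
t: 3.75
eef_pos: [567.5, -307.9, 133.3]
ee_rot: [0.001, 0.995, 0.103, 0.002]
wrist_force: [-0.1, -0.7, 0.0]
gripper_width: 0.587
t 3.75 pos [ 567.5 -307.9  133.3] yaw 11.79 tilt [ 0.0033 -0.0012] q7 0.92 shift [ 0.2 -3.5  3.3] turn -0.2 F [-0.1 -0.7  0. ] w 50.1
top crop origin 426 199 k 6.0 cam2 starts at col 394
side crop origin 291 298 k 6.0 cam2 starts at col 394
```

View pics/b1.png

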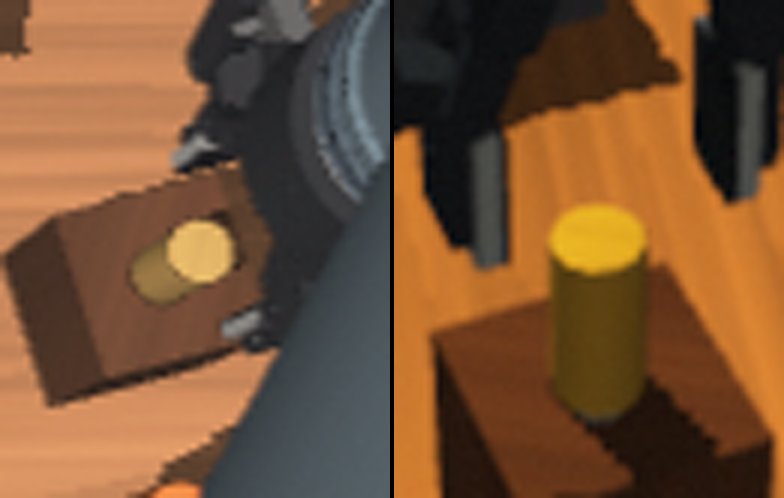

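Run:
```python
from h import *
np.set_printoptions(precision=1,suppress=True)
T=(459.4,240.7);S=(329.3,336.3);hT=(459.1,240.5);hS=(291+(598-394)/6,298+240/6)
for z in(134,136,138,140,142):
    ft=atz("top",*T,z)-atz("top",*hT,125)-[-2.3,10.8,0]
    fs=atz("side",*S,z)-atz("side",*hS,125)-[2.3,-10.8,0]
    print(z,ft,fs)
```

```text
134 [ 0.2 -8.4  9. ] [2.2 3.6 9. ]
136 [-0.2 -7.7 11. ] [ 1.8  1.5 11. ]
138 [-0.5 -7.  13. ] [ 1.4 -0.6 13. ]
140 [-0.9 -6.4 15. ] [ 1.1 -2.7 15. ]
142 [-1.3 -5.7 17. ] [ 0.7 -4.8 17. ]
```

Both views agree that the TCP sits about 5 mm too far to -y of the handle, so the handle is at about (567.5,-302.5). I'll correct, descend and grasp.

```bash
python3 -m jog '50 0 -5 0 0; 50 0 -5 0 0; 50 0 -5 20 0; 50 0 -5 41 0; 50 0 -5 41 0; 50 0 -5 41 0' 40; python3 go.py 567.5 -302.5 92 12; python3 look.py b2 567 -305 110 6
```

```text
t: 4.7
eef_pos: [564.8, -302.8, 89.6]
ee_rot: [-0.0, 0.995, 0.102, -0.001]
wrist_force: [0.4, 0.3, -0.4]
gripper_width: 0.588
t 4.7 pos [ 564.8 -302.8   89.6] yaw 11.74 tilt [-0.001  -0.0001] q7 0.94 shift [ 2.7  0.2 -2.4] turn -0.3 F [ 0.4  0.3 -0.4] w 50.2
top crop origin 424 199 k 6.0 cam2 starts at col 394
side crop origin 291 303 k 6.0 cam2 starts at col 394
```

View pics/b2.png

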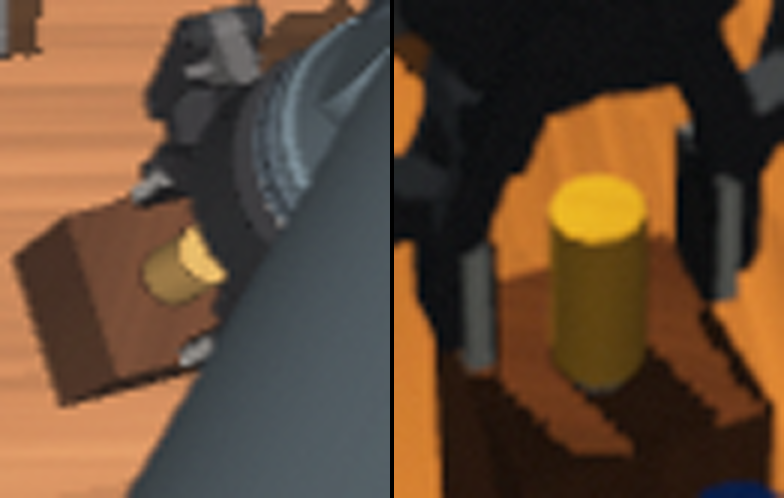

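The fingers straddle the handle (side view about (325,340)). I'll nudge +x and close.

```bash
python3 -m jog '50 2.5 0 -2 0; 50 2.5 0 -2 0; 15 2.5 0 -2 0; 15 2.5 0 -2 0; 15 2.5 0 -2 0; 15 2.5 0 -2 0; 15 2.5 0 -2 0' 40; python3 go.py 567.5 -302.5 92 12
```

```text
t: 5.68
eef_pos: [567.6, -302.2, 92.5]
ee_rot: [-0.0, 0.995, 0.102, 0.0]
wrist_force: [-0.5, 0.9, 3.2]
gripper_width: 0.246
t 5.675 pos [ 567.6 -302.2   92.5] yaw 11.75 tilt [0.0001 0.0001] q7 0.94 shift [-0.1  0.3  0.5] turn -0.2 F [-0.5  0.9  3.2] w 21.0
```

Gripped at 21 mm, with the hung pose recorded as TCP (567.6,-302.2,92.5). Lifting.

```bash
python3 -m jog '15 0 0 -10 0; 15 0 0 -30 0; 15 0 0 -60 0; 15 0 0 -95 0; 15 0 0 -115 0; 15 0 0 -115 0; 15 0 0 -115 0; 15 0 0 -115 0'; python3 go.py 563 -53 210 11.75;python3 look.py b3 567 -305 180 4
```

```text
t: 6.68
eef_pos: [566.5, -301.4, 205.4]
ee_rot: [-0.001, 0.995, 0.102, -0.002]
wrist_force: [0.4, 0.5, -0.7]
gripper_width: 0.245
t 6.675 pos [ 566.5 -301.4  205.4] yaw 11.77 tilt [-0.0032  0.0013] q7 0.87 shift [  47.2 -243.9   -4.3] turn 0.0 F [ 0.4  0.5 -0.7] w 21.0
top crop origin 420 172 k 4.0 cam2 starts at col 396
side crop origin 274 241 k 4.0 cam2 starts at col 396
```

View pics/b3.png

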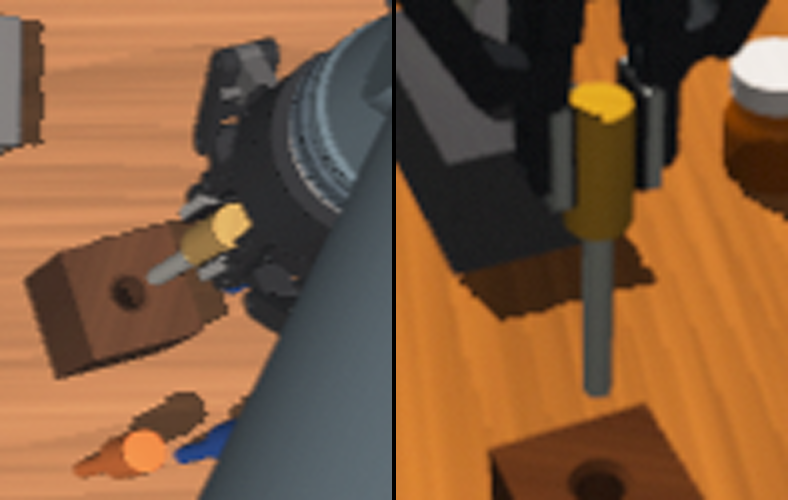

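Run:
```python
from h import *
np.set_printoptions(precision=1,suppress=True)
print(atz("top",458.7,240.7,122.9),atz("side",324.2,338.5,122.9), tri((458.7,240.7),(324.2,338.5)))
```

```text
[ 566.2 -303.4  122.9] [ 567.6 -305.7  122.9] (array([ 567.2, -304. ,  121.1]), np.float64(1.3342090537680493))
```

```bash
python3 go.py 562.3 -50 205 11.75; python3 -m jog '15 11 -61 0 0; 15 23.5 -122 0 0; 15 35 -183 0 0; 15 47.2 -247 0 0; 15 47.2 -247 0 0; 15 47.2 -247 30 0; 15 47.2 -247 30 0; 15 47.2 -247 30 0; 15 47.2 -247 30 0'; python3 go.py 562.3 -50 180 11.75; python3 look.py b4 562 -50 80 5
```

```text
t 6.875 pos [ 567.1 -301.9  206.3] yaw 11.75 tilt [-0.0016  0.0004] q7 0.87 shift [  46.6 -247.6    1.4] turn 0.0 F [-0.6 -0.4 -1.2] w 20.9
t: 8.0
eef_pos: [564.3, -51.6, 178.4]
ee_rot: [0.0, 0.995, 0.102, 0.001]
wrist_force: [0.1, -0.2, -0.4]
gripper_width: 0.247
t 8.0 pos [564.3 -51.6 178.4] yaw 11.67 tilt [ 0.0021 -0.0001] q7 0.41 shift [-1.7 -2.  -1.6] turn -0.1 F [ 0.1 -0.2 -0.4] w 21.1
top crop origin 292 199 k 5.0 cam2 starts at col 399
side crop origin 259 209 k 5.0 cam2 starts at col 399
```

View pics/b4.png

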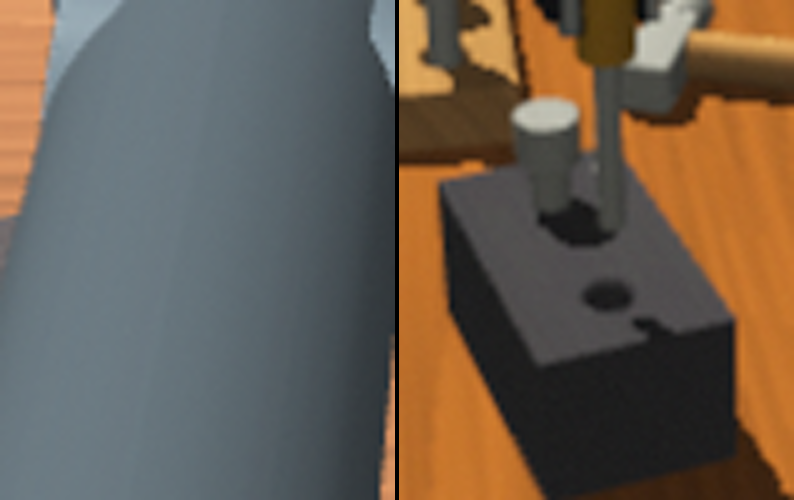

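```bash
python3 go.py 562.3 -50 180 11.75
python3 - <<'E'
from h import *
np.set_printoptions(precision=1,suppress=True)
print(atz("side",301.2,254.9,95.9),atz("side",300.9,268.3,64))
E
```

```text
t 8.1 pos [564.2 -51.2 178.2] yaw 11.71 tilt [0.0017 0.0001] q7 0.41 shift [-1.6 -1.6 -1.8] turn -0.0 F [ 0.5  0.1 -0.5] w 21.1
[565.3 -59.7  95.9] [564.2 -55.8  64. ]
```

Run:
```python
from h import *
im=CAM["side"]["color"][:,:,::-1]
x0,y0,k=275,225,12
c=cv2.resize(im[y0:y0+50,x0:x0+60],None,fx=k,fy=k,interpolation=cv2.INTER_CUBIC)
c=cv2.convertScaleAbs(c,alpha=1.6,beta=10)
for i in range(0,60,10): cv2.line(c,(i*k,0),(i*k,8),(0,255,0),1); cv2.putText(c,str(x0+i),(i*k,20),0,.4,(0,255,0))
for i in range(0,50,5): cv2.line(c,(0,i*k),(8,i*k),(0,255,0),1); cv2.putText(c,str(y0+i),(10,i*k+4),0,.4,(0,255,0))
cv2.imwrite("pics/b5.png",c)
```

```text
(no output)
```

View pics/b5.png

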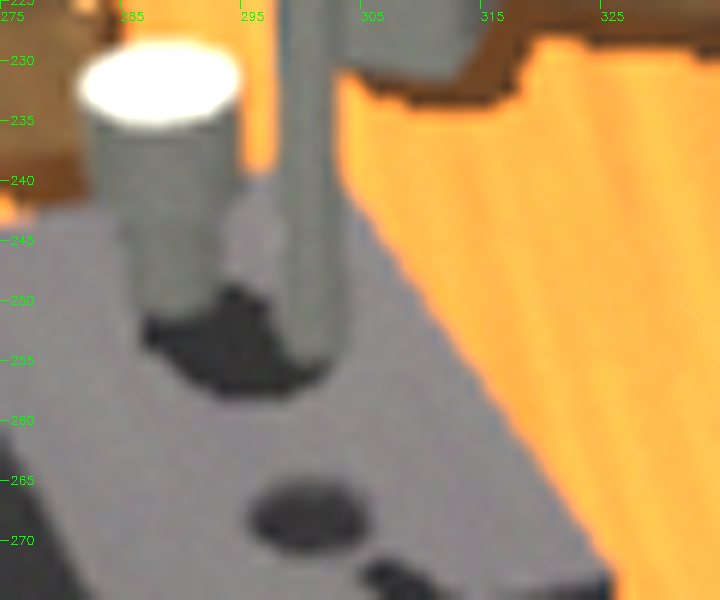

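Run:
```python
from h import *
np.set_printoptions(precision=1,suppress=True)
b=atz("side",300.3,267.5,64);print(b,proj("side",b+[0,0,31.9]))
print(atz("side",300.6,253.0,95.9)-b)
# fixed stake check: top centre & holder corner
print(atz("side",287.5-.46,232.2-.46,104)-b)
```

```text
[563.4 -53.   64. ] [299.7 253. ]
[ 1.6 -0.2 31.9]
[-16.6  66.4  40. ]
```

```bash
python3 go.py 562.1 -51.2 150 11.75; python3 -m jog '15 -2 -0.5 0 0; 15 -2 -0.5 15 0; 15 -2 -0.5 28 0; 15 -2 -0.5 28 0; 15 -2 -0.5 28 0; 15 -2 -0.5 28 0'; python3 go.py 562.1 -51.2 150 11.75; python3 look.py b6 562 -50 80 5
```

```text
t 8.4 pos [563.5 -50.7 177.4] yaw 11.76 tilt [0.0002 0.0001] q7 0.41 shift [-1.5  0.2 27.4] turn 0.0 F [ 0.9 -0.1 -1.8] w 20.9
t: 9.15
eef_pos: [561.8, -50.7, 149.7]
ee_rot: [0.0, 0.995, 0.102, 0.0]
wrist_force: [0.3, -0.9, -1.0]
gripper_width: 0.244
t 9.15 pos [561.8 -50.7 149.7] yaw 11.75 tilt [ 0.0008 -0.0001] q7 0.43 shift [ 0.2  0.5 -0.3] turn -0.0 F [ 0.3 -0.9 -1. ] w 20.8
top crop origin 292 199 k 5.0 cam2 starts at col 399
side crop origin 259 209 k 5.0 cam2 starts at col 399
```

View pics/b6.png

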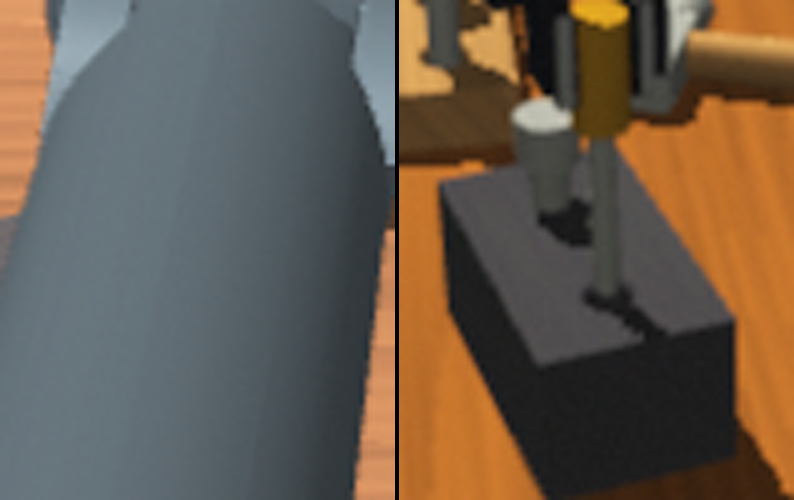

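The tip stands at the bore mouth (about (606,293) in the crop) and is well centred. Going in gently.

```bash
python3 -m jog '15 0 0.3 7 0; 15 0 0.3 14 0; 15 0 0.3 21 0; 15 0 0.3 28 0; 15 0 0.3 28 0'; python3 go.py 562.1 -51.2 110.5 11.75; python3 -m jog '15 0 0 2 0; 15 0 0 4 0; 15 0 0 6 0; 15 0 0 8 0; 15 0 0 10 0; 15 0 0 10 0'; python3 go.py 562.1 -51.2 110.5 11.75
```

```text
t: 9.88
eef_pos: [560.7, -50.9, 120.3]
ee_rot: [-0.0, 0.995, 0.102, -0.001]
wrist_force: [0.6, -0.1, -1.3]
gripper_width: 0.245
t 9.875 pos [560.7 -50.9 120.3] yaw 11.75 tilt [-0.002  -0.0002] q7 0.46 shift [1.4 0.6 9.8] turn 0.0 F [ 0.6 -0.1 -1.3] w 20.9
t: 10.62
eef_pos: [561.3, -50.9, 111.0]
ee_rot: [-0.0, 0.995, 0.102, -0.0]
wrist_force: [1.0, 0.4, -0.9]
gripper_width: 0.244
t 10.625 pos [561.3 -50.9 111. ] yaw 11.76 tilt [-0.0005 -0.    ] q7 0.46 shift [0.8 0.5 0.5] turn 0.0 F [ 1.   0.4 -0.9] w 20.8
```

```bash
python3 -m jog '15 0.5 0 1 0; 15 0.5 0 2 0; 15 0.5 0 3 0; 15 0.5 0 3 0'; python3 go.py 562.1 -51.2 107.5 11.75;  python3 -m jog '15 0 0 2 0; 15 0 0 4 0; 15 0 0 5 0'; python3 go.py 562.1 -51.2 100.5 11.75
```

```text
t: 11.12
eef_pos: [562.5, -51.2, 110.3]
ee_rot: [-0.0, 0.995, 0.102, 0.0]
wrist_force: [-3.1, 0.1, 9.6]
gripper_width: 0.245
t 11.125 pos [562.5 -51.2 110.3] yaw 11.73 tilt [0.0004 0.0009] q7 0.47 shift [-0.4 -0.1  2.8] turn -0.0 F [-3.1  0.1  9.6] w 20.9
t: 11.5
eef_pos: [564.5, -52.3, 109.7]
ee_rot: [-0.001, 0.995, 0.102, 0.002]
wrist_force: [-9.2, -0.9, 34.2]
gripper_width: 0.246
t 11.5 pos [564.5 -52.3 109.7] yaw 11.7 tilt [0.003  0.0017] q7 0.47 shift [-2.2 -1.6  9.2] turn -0.1 F [-9.2 -0.9 34.2] w 21.0
```

The contact is at TCP z 110.3, which is exactly 36 mm of depth (floor_a). It is firm at about 34 N, more than I intended because I chained that last step, so I'm backing off now.

```bash
python3 -m jog '15 0 0 -6 0; 15 0 0 -9 0; 15 0 0 -9 0; 15 0 0 -9 0'; python3 go.py 562.1 -51.2 110.3 11.75
```

```text
t: 12.0
eef_pos: [561.3, -50.6, 111.4]
ee_rot: [0.0, 0.995, 0.103, -0.001]
wrist_force: [0.5, 0.3, -0.6]
gripper_width: 0.241
t 12.0 pos [561.3 -50.6 111.4] yaw 11.78 tilt [-0.0015 -0.0002] q7 0.46 shift [0.7 0.8 1.1] turn 0.0 F [ 0.5  0.3 -0.6] w 20.6
```

```bash
python3 -m jog '15 0.3 0 1 0; 15 0.3 0 1.8 0; 15 0.3 0 1.8 0'; python3 go.py 562.1 -51.2 110.3 11.75
```

```text
t: 12.38
eef_pos: [562.2, -50.8, 110.3]
ee_rot: [0.0, 0.995, 0.102, -0.0]
wrist_force: [0.4, -0.2, -1.7]
gripper_width: 0.243
t 12.375 pos [562.2 -50.8 110.3] yaw 11.75 tilt [-0.0002 -0.0001] q7 0.46 shift [-0.2  0.4  0. ] turn 0.0 F [ 0.4 -0.2 -1.7] w 20.7
```

```bash
python3 -m jog '15 0 0 0.7 0; 15 0 0 1.2 0; 15 0 0 1.2 0'; python3 go.py 562.1 -51.2 110.3 11.75
```

```text
t: 12.75
eef_pos: [562.5, -51.0, 110.2]
ee_rot: [-0.0, 0.995, 0.102, 0.0]
wrist_force: [-1.3, -0.3, 5.2]
gripper_width: 0.239
t 12.75 pos [562.5 -51.  110.2] yaw 11.74 tilt [0.0002 0.0004] q7 0.47 shift [-0.4  0.2 -0.1] turn -0.0 F [-1.3 -0.3  5.2] w 20.4
```

The gentle 5 N re-touch gives the same height (110.2), so the socket is 36 mm deep and the matching stake is the 76 mm one (stake_a, middle of the rack). Now I'll return the rod.

```bash
python3 -m jog '15 0 0 -10 0; 15 0 0 -40 0; 15 0 0 -75 0; 15 0 0 -98 0; 15 0 0 -98 0; 15 0 0 -98 0'; python3 go.py 567.6 -302.2 208 11.75
```

```text
t: 13.5
eef_pos: [561.4, -50.5, 206.2]
ee_rot: [-0.0, 0.995, 0.103, -0.001]
wrist_force: [-0.5, -0.2, -1.7]
gripper_width: 0.242
t 13.5 pos [561.4 -50.5 206.2] yaw 11.77 tilt [-0.0016  0.0001] q7 0.39 shift [-45.3 247.7  -1.8] turn 0.0 F [-0.5 -0.2 -1.7] w 20.6
```

```bash
python3 -m jog '15 -11 60 0 0; 15 -22 121 0 0; 15 -33 181 0 0; 15 -45.3 247.7 0 0; 15 -45.3 247.7 0 0; 15 -45.3 247.7 15 0; 15 -45.3 247.7 25 0; 15 -45.3 247.7 25 0; 15 -45.3 247.7 25 0'; python3 go.py 567.6 -302.2 170 11.75;python3 look.py b7 567 -305 110 5
```

```text
t: 14.62
eef_pos: [568.9, -301.0, 182.1]
ee_rot: [-0.0, 0.995, 0.103, -0.0]
wrist_force: [-1.3, -0.5, -0.6]
gripper_width: 0.243
t 14.625 pos [ 568.9 -301.   182.1] yaw 11.88 tilt [-0.0001  0.0005] q7 0.89 shift [-1.5  0.9 12.1] turn 0.1 F [-1.3 -0.5 -0.6] w 20.7
top crop origin 417 191 k 5.0 cam2 starts at col 399
side crop origin 284 295 k 5.0 cam2 starts at col 399
```

View pics/b7.png

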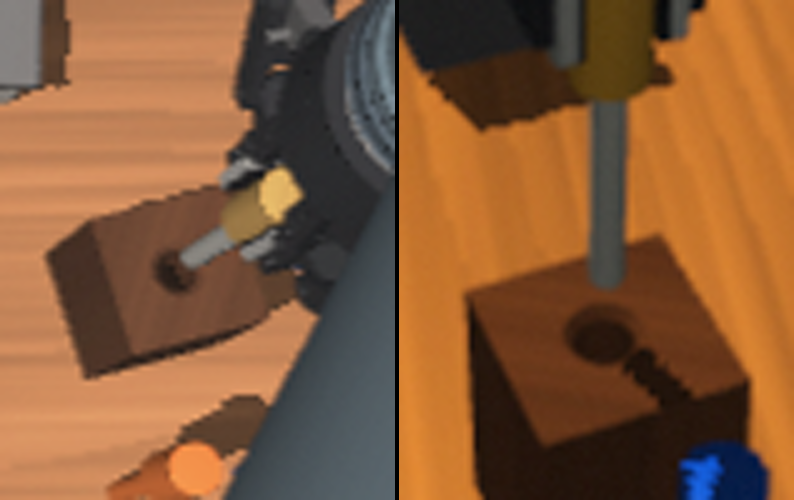

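```bash
python3 -m jog '15 -1.5 1 5 0; 15 -1.5 1 10 0; 15 -1.5 1 10 0; 15 -1.5 1 10 0'; python3 go.py 567.6 -302.2 150 11.75
```

```text
t: 15.22
eef_pos: [567.1, -303.8, 172.2]
ee_rot: [0.0, 0.995, 0.102, -0.0]
wrist_force: [-0.1, -0.4, -1.0]
gripper_width: 0.245
t 15.225 pos [ 567.1 -303.8  172.2] yaw 11.75 tilt [-0.0001 -0.    ] q7 0.9 shift [ 0.9 -1.5 22.2] turn -0.0 F [-0.1 -0.4 -1. ] w 20.9
```

```bash
python3 -m jog '15 0.6 -1.2 5 0; 15 0.6 -1.2 12 0; 15 0.6 -1.2 20 0; 15 0.6 -1.2 27 0; 15 0.6 -1.2 27 0'; python3 go.py 567.6 -302.2 105 11.75
```

```text
t: 15.85
eef_pos: [566.7, -302.1, 144.1]
ee_rot: [-0.0, 0.995, 0.102, -0.001]
wrist_force: [1.1, 0.9, -1.3]
gripper_width: 0.246
t 15.85 pos [ 566.7 -302.1  144.1] yaw 11.75 tilt [-0.002   0.0008] q7 0.92 shift [ 0.9  0.3 39.1] turn -0.0 F [ 1.1  0.9 -1.3] w 21.0
```

In the hole (tip at about z 62) with no side force. Lowering to just above the stand.

```bash
python3 -m jog '15 0.5 0 10 0; 15 0.5 0 20 0; 15 0.5 0 30 0; 15 0.5 0 40 0; 15 0.5 0 47 0; 15 0.5 0 47 0; 15 0.5 0 47 0'; python3 go.py 567.6 -302.2 92.5 11.75
```

```text
t: 16.73
eef_pos: [568.2, -302.6, 98.6]
ee_rot: [0.0, 0.995, 0.102, 0.0]
wrist_force: [0.2, 0.1, -0.7]
gripper_width: 0.246
t 16.725 pos [ 568.2 -302.6   98.6] yaw 11.75 tilt [ 0.0005 -0.0004] q7 0.94 shift [-0.5 -0.5  6.1] turn 0.0 F [ 0.2  0.1 -0.7] w 21.0
```

```bash
python3 -m jog '15 0 0 3 0; 15 0 0 5.7 0; 15 0 0 5.7 0; 15 0 0 5.7 0'; python3 go.py 567.6 -302.2 92.5 11.75
```

```text
t: 17.23
eef_pos: [567.9, -302.3, 92.5]
ee_rot: [-0.0, 0.995, 0.102, -0.0]
wrist_force: [0.1, 0.0, -1.2]
gripper_width: 0.243
t 17.225 pos [ 567.9 -302.3   92.5] yaw 11.75 tilt [-0.0001  0.0001] q7 0.95 shift [-0.2 -0.2  0. ] turn 0.0 F [ 0.1  0.  -1.2] w 20.8
```

```bash
python3 -m jog '15 0 0 0.6 0; 30 0 0 0.6 0; 50 0 0 0.6 0; 50 0 0 0.6 0; 50 0 0 0.6 0; 50 0 0 -25 0; 50 0 0 -60 0; 50 0 0 -90 0; 50 0 0 -115 0; 50 0 0 -115 0'; python3 go.py 567.6 -302.2 200 11.75;python3 look.py b8 567 -305 110 5;python3 go.py 567.6 -302.2 200 11.75
```

```text
t: 18.48
eef_pos: [569.4, -303.6, 210.1]
ee_rot: [0.001, 0.995, 0.102, 0.002]
wrist_force: [0.5, -0.1, -0.6]
gripper_width: 0.587
t 18.475 pos [ 569.4 -303.6  210.1] yaw 11.74 tilt [ 0.005  -0.0021] q7 0.88 shift [-1.5 -1.7 10.1] turn -0.0 F [ 0.5 -0.1 -0.6] w 50.1
top crop origin 417 191 k 5.0 cam2 starts at col 399
side crop origin 284 295 k 5.0 cam2 starts at col 399
t 18.575 pos [ 567.6 -302.   206.9] yaw 11.76 tilt [-0.0006  0.0006] q7 0.88 shift [-0.   0.2  6.9] turn 0.0 F [-0.7  0.5  0.2] w 49.9
```

View pics/b8.png

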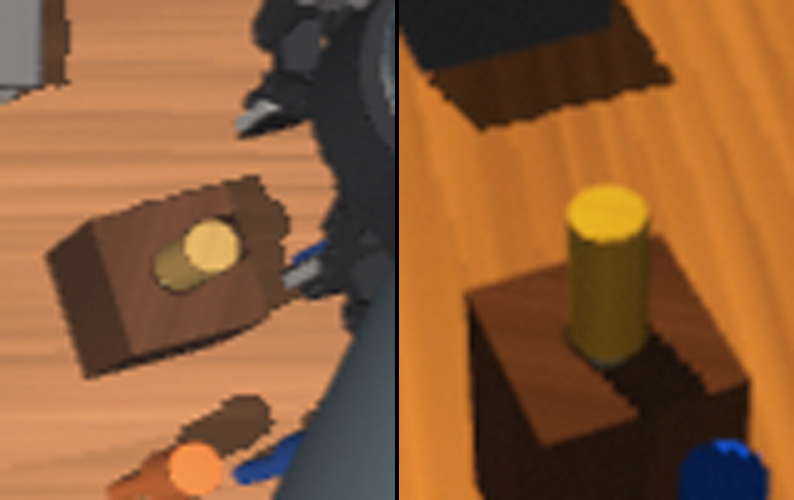

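The rod hangs in its stand again, handle at about (325,345) in the side view and seated on the top. Next is the middle stake (a).

```bash
python3 go.py 513.5 267 160 11.75
```

```text
t 18.575 pos [ 567.6 -302.   206.9] yaw 11.76 tilt [-0.0006  0.0006] q7 0.88 shift [  63.  -568.1   47.2] turn 0.0 F [-0.7  0.5  0.2] w 49.9
```

```bash
python3 -m jog '50 7 -60 0 0; 50 63 -568 0 0; 50 63 -568 0 0; 50 63 -568 0 0; 50 63 -568 0 0; 50 63 -568 0 0; 50 63 -568 0 0; 50 63 -568 0 0; 50 63 -568 0 0; 50 63 -568 20 0; 50 63 -568 47 0; 50 63 -568 47 0'; python3 go.py 513.5 267 130 11.75
```

```text
t: 20.08
eef_pos: [510.8, 264.0, 156.3]
ee_rot: [0.003, 0.995, 0.102, -0.004]
wrist_force: [-0.2, -1.0, -1.0]
gripper_width: 0.585
t 20.075 pos [510.8 264.  156.3] yaw 11.72 tilt [-0.0073 -0.0059] q7 -0.19 shift [ 3.4 -2.5 26.3] turn -0.0 F [-0.2 -1.  -1. ] w 50.0
```

```bash
python3 -m jog '50 3 -2.5 15 0; 50 3 -2.5 34 0; 50 3 -2.5 34 0; 50 3 -2.5 34 0'; python3 go.py 513.5 267 120 11.75;python3 look.py b9 513 267 80 6; python3 go.py 513.5 267 120 11.75
```

```text
t: 20.58
eef_pos: [516.5, 269.5, 126.6]
ee_rot: [0.0, 0.995, 0.102, 0.0]
wrist_force: [0.4, 0.4, 0.5]
gripper_width: 0.586
t 20.575 pos [516.5 269.5 126.6] yaw 11.74 tilt [ 0.0001 -0.    ] q7 -0.17 shift [-3.4  1.8  6.6] turn -0.0 F [0.4 0.4 0.5] w 50.0
top crop origin 147 234 k 6.0 cam2 starts at col 394
side crop origin 231 147 k 6.0 cam2 starts at col 394
t 20.675 pos [516.9 269.8 127.3] yaw 11.74 tilt [0.0011 0.0008] q7 -0.17 shift [-3.9  2.   7.3] turn -0.0 F [-0.5 -0.3 -0.8] w 49.8
```

View pics/b9.png

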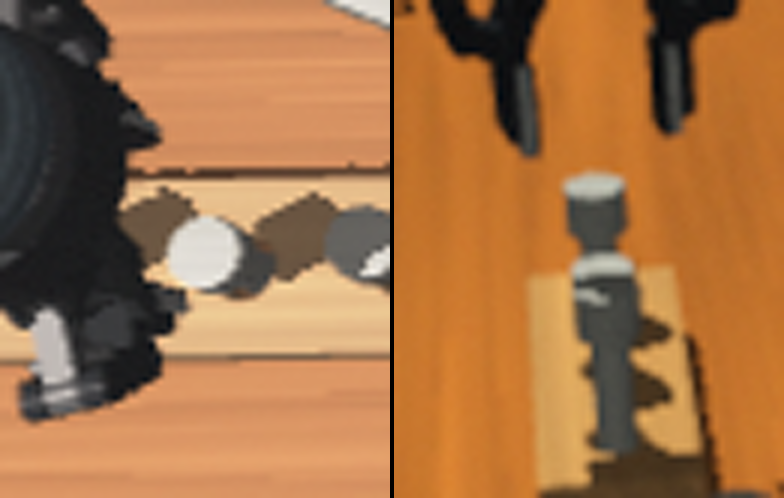

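Run:
```python
from h import *
np.set_printoptions(precision=1,suppress=True)
c=lambda x0,y0,u,v:cr(x0,y0,6,u,v)
st=atz("top",*c(147,234,205,254),76);print("stake a",st)
for z in(132,136,140):
    print(z,atz("top",*c(147,234,171,216),z)-[2.3,-10.8,0], atz("side",*c(231,147,597-394,141),z)-[2.3,-10.8,0])
```

```text
stake a [512.9 267.   76. ]
132 [516.8 272.1 132. ] [515.2 271.  132. ]
136 [516.2 270.8 136. ] [515.  261.2 136. ]
140 [515.7 269.5 140. ] [514.9 251.4 140. ]
```

```bash
python3 go.py 513.3 266.2 48 11.75; python3 -m jog '50 -4.2 2.8 0 0; 50 -4.2 2.8 20 0; 50 -4.2 2.8 40 0; 50 -4.2 2.8 60 0; 50 -4.2 2.8 74 0; 50 -4.2 2.8 74 0; 50 -4.2 2.8 74 0'; python3 go.py 513.3 266.2 48 11.75;python3 look.py b10 513 267 80 6;python3 go.py 513.3 266.2 48 11.75
```

```text
t 20.775 pos [516.8 269.9 127.3] yaw 11.75 tilt [0.0012 0.0009] q7 -0.17 shift [-4.3  2.9 79.3] turn 0.0 F [0.6 0.2 0.5] w 49.8
t: 21.65
eef_pos: [513.4, 266.1, 52.8]
ee_rot: [-0.0, 0.995, 0.102, 0.0]
wrist_force: [-0.2, 0.7, 0.0]
gripper_width: 0.587
t 21.65 pos [513.4 266.1  52.8] yaw 11.74 tilt [0.0008 0.0003] q7 -0.12 shift [-0.  -0.1  4.8] turn -0.0 F [-0.2  0.7  0. ] w 50.1
top crop origin 147 234 k 6.0 cam2 starts at col 394
side crop origin 231 147 k 6.0 cam2 starts at col 394
t 21.75 pos [513.6 266.4  53.4] yaw 11.74 tilt [0.0016 0.001 ] q7 -0.12 shift [-0.4  0.1  5.4] turn -0.0 F [ 0.1 -0.   0.2] w 50.1
```

View pics/b10.png

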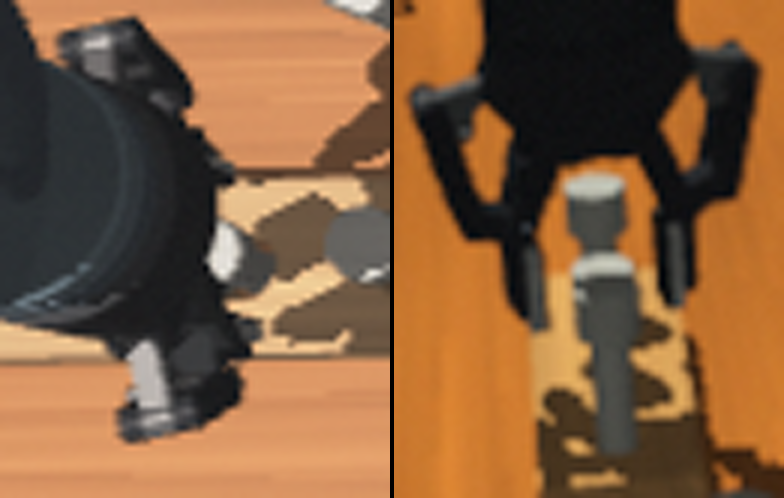

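The fingers straddle the middle stake and clear its neighbours. I'll descend and close.

```bash
python3 -m jog '50 -0.3 0 3 0; 50 -0.3 0 5.4 0; 50 -0.3 0 5.4 0; 20 -0.3 0 5.4 0; 20 -0.3 0 5.4 0; 20 -0.3 0 5.4 0; 20 -0.3 0 5.4 0; 20 -0.3 0 5.4 0' 50; python3 go.py 513.3 266.2 48 11.75
```

```text
t: 22.75
eef_pos: [512.8, 266.1, 47.4]
ee_rot: [-0.0, 0.995, 0.102, 0.0]
wrist_force: [0.6, -0.6, 1.6]
gripper_width: 0.284
t 22.75 pos [512.8 266.1  47.4] yaw 11.75 tilt [0.0006 0.0003] q7 -0.11 shift [ 0.5 -0.  -0.6] turn 0.0 F [ 0.6 -0.6  1.6] w 24.3
```

```bash
python3 -m jog '20 0 0 -10 0; 20 0 0 -30 0; 20 0 0 -60 0; 20 0 0 -100 0; 20 0 0 -140 0; 20 0 0 -140 0; 20 0 0 -140 0; 20 0 0 -140 0'; python3 go.py 561.9 -50.9 187 11.75;python3 look.py b11 513 267 150 5
```

```text
t: 23.75
eef_pos: [511.0, 265.3, 185.4]
ee_rot: [0.001, 0.995, 0.102, -0.002]
wrist_force: [0.0, -0.6, -2.7]
gripper_width: 0.286
t 23.75 pos [511.  265.3 185.4] yaw 11.76 tilt [-0.0031 -0.0021] q7 -0.2 shift [-14.6 319.9  -1.1] turn 0.0 F [ 0.  -0.6 -2.7] w 24.5
top crop origin 129 221 k 5.0 cam2 starts at col 399
side crop origin 222 111 k 5.0 cam2 starts at col 399
```

View pics/b11.png

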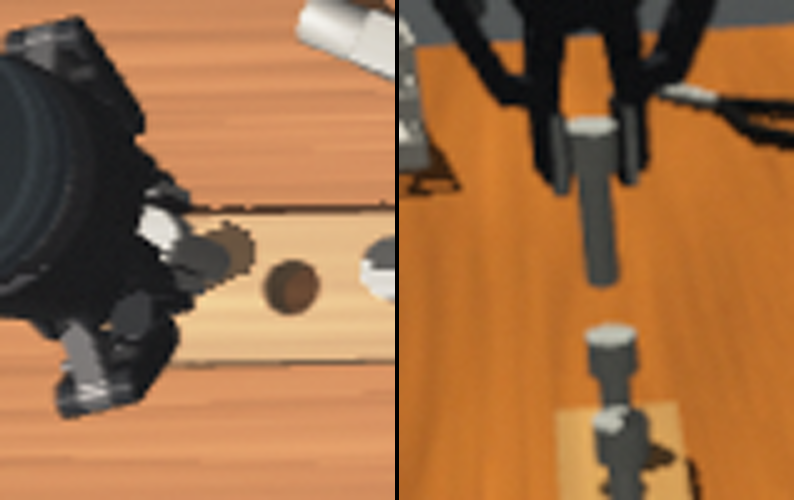

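Run:
```python
from h import *
T=np.array([511.,265.3,214.])
a=proj("side",T)
for L in(76,86,96): print(L,proj("side",T-[0,0,L])-a, "rack c far",proj("side",np.array([513,327,L])))
c=lambda u,v:cr(222,111,5,u-399,v)
print(np.array(c(601.5,281))-np.array(c(593,127)))
```

```text
76 [ 2.61343736 31.70424496] rack c far [262.96810739 180.84308782]
86 [ 2.94273904 35.69908383] rack c far [262.66773092 177.17125434]
96 [ 3.26881147 39.65474791] rack c far [262.36457376 173.46542932]
[ 1.7 30.8]
```

Measured length is 30.8 px against 31.7 expected for 76 mm (35.7 for 86 mm), so it is stake_a. Moving above the socket.

```bash
python3 -m jog '20 -3 53 0 0; 20 -6 106 0 0; 20 -9 160 0 0; 20 -12 213 0 0; 20 -14 267 0 0; 20 -14.6 320 0 0; 20 -14.6 320 0 0; 20 -14.6 320 0 0; 20 -14.6 320 30 0; 20 -14.6 320 30 0; 20 -14.6 320 30 0'; python3 go.py 561.9 -50.9 140 11.75; python3 look.py b12 562 -50 90 5;python3 go.py 561.9 -50.9 140 11.75
```

```text
t: 25.32
eef_pos: [563.6, -49.0, 157.5]
ee_rot: [-0.0, 0.995, 0.104, 0.0]
wrist_force: [0.8, -0.6, -1.7]
gripper_width: 0.285
t 25.325 pos [563.6 -49.  157.5] yaw 11.88 tilt [0.     0.0002] q7 0.43 shift [-2.1  1.6 17.5] turn 0.1 F [ 0.8 -0.6 -1.7] w 24.4
top crop origin 292 198 k 5.0 cam2 starts at col 399
side crop origin 259 204 k 5.0 cam2 starts at col 399
t 25.425 pos [564.3 -49.7 158.3] yaw 11.82 tilt [0.0019 0.0003] q7 0.43 shift [-2.6  0.7 18.3] turn 0.1 F [-0.7 -0.6 -2.5] w 24.7
```

View pics/b12.png

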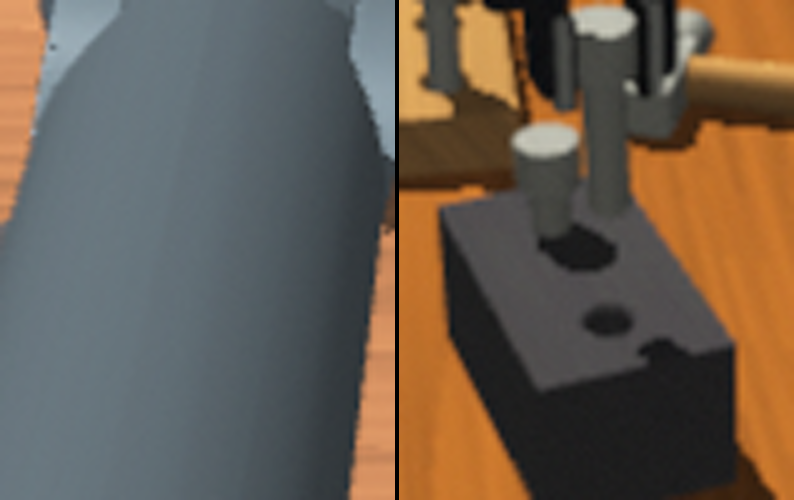

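```bash
python3 -m jog '20 -2 0.7 15 0; 20 -2 0.7 30 0; 20 -2 0.7 39 0; 20 -2 0.7 39 0; 20 -2 0.7 39 0; 20 -2 0.7 39 0'; python3 go.py 561.9 -50.9 118 11.75
cat > zoom.py <<'E'
import sys
from h import *
n=sys.argv[1];x0,y0,w,h,k=map(int,sys.argv[3:8])
c=cv2.resize(CAM[n]["color"][y0:y0+h,x0:x0+w,::-1],None,fx=k,fy=k,interpolation=cv2.INTER_CUBIC)
c=cv2.convertScaleAbs(c,alpha=1.6,beta=10)
for i in range(0,w,5): cv2.line(c,(int((i+.5)*k),0),(int((i+.5)*k),6),(0,255,0),1); cv2.putText(c,str(x0+i),(int((i+.5)*k)-8,18),0,.35,(0,255,0))
for i in range(0,h,5): cv2.line(c,(0,int((i+.5)*k)),(6,int((i+.5)*k)),(0,255,0),1); cv2.putText(c,str(y0+i),(10,int((i+.5)*k)+4),0,.35,(0,255,0))
cv2.imwrite(f"pics/{sys.argv[2]}.png",c)
E
python3 zoom.py side b13 275 225 60 50 12;python3 go.py 561.9 -50.9 118 11.75
```

```text
t: 26.18
eef_pos: [562.1, -51.5, 118.7]
ee_rot: [0.0, 0.995, 0.102, 0.001]
wrist_force: [0.1, 0.1, -1.5]
gripper_width: 0.287
t 26.175 pos [562.1 -51.5 118.7] yaw 11.75 tilt [0.0012 0.    ] q7 0.47 shift [-0.1 -0.6  0.7] turn -0.0 F [ 0.1  0.1 -1.5] w 24.5
t 26.275 pos [562.  -51.5 118.7] yaw 11.75 tilt [0.001  0.0001] q7 0.47 shift [ 0.  -0.6  0.7] turn 0.0 F [ 0.8  0.5 -1.7] w 24.3
```

View pics/b13.png

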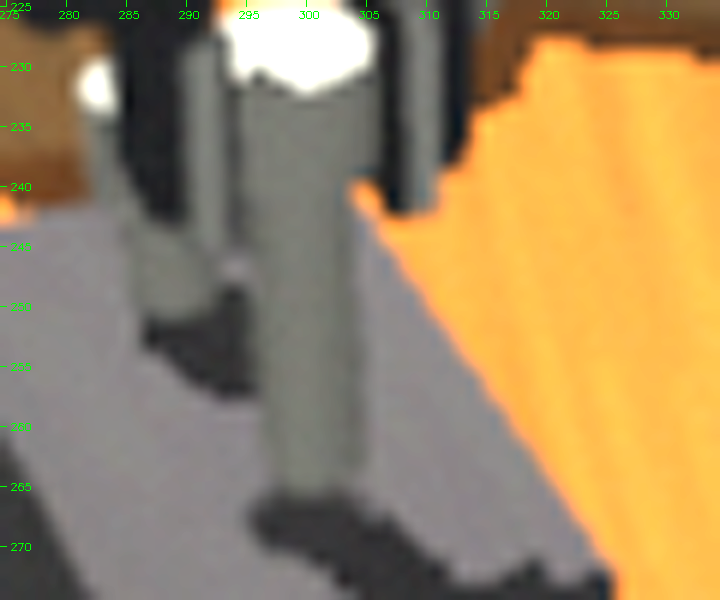

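The foot hangs just over the bore (foot centre about (300.3,263.5), expected about (300,264)). I'll nudge slightly to -y and lower gently while watching the force.

```bash
python3 -m jog '20 -0.3 0.4 3 0; 20 -0.3 0.4 6 0; 20 -0.3 0.4 8 0; 20 -0.3 0.4 8 0; 20 -0.3 0.4 8 0'; python3 go.py 561.9 -50.9 109 11.75
```

```text
t: 26.9
eef_pos: [561.4, -51.9, 110.2]
ee_rot: [0.0, 0.995, 0.102, 0.0]
wrist_force: [0.1, 0.4, -0.8]
gripper_width: 0.283
t 26.9 pos [561.4 -51.9 110.2] yaw 11.75 tilt [ 0. -0.] q7 0.47 shift [ 0.7 -0.8  1.2] turn 0.0 F [ 0.1  0.4 -0.8] w 24.2
```

```bash
python3 -m jog '20 0.3 0 1 0; 20 0.3 0 2 0; 20 0.3 0 2.5 0; 20 0.3 0 2.5 0'; python3 go.py 561.9 -50.9 107 11.75
```

```text
t: 27.4
eef_pos: [561.5, -51.8, 107.6]
ee_rot: [-0.0, 0.995, 0.102, -0.0]
wrist_force: [1.2, -0.1, -2.1]
gripper_width: 0.287
t 27.4 pos [561.5 -51.8 107.6] yaw 11.75 tilt [-0.0002 -0.    ] q7 0.48 shift [ 0.5 -0.8  0.6] turn 0.0 F [ 1.2 -0.1 -2.1] w 24.5
```

The foot is 4 mm into the mouth with almost no force. Continuing.

```bash
python3 -m jog '20 0 0 1.5 0; 20 0 0 3 0; 20 0 0 4 0; 20 0 0 4 0'; python3 go.py 561.9 -50.9 100 11.75
```

```text
t: 27.9
eef_pos: [561.5, -51.8, 103.5]
ee_rot: [-0.0, 0.995, 0.102, -0.0]
wrist_force: [0.5, 0.1, -1.8]
gripper_width: 0.287
t 27.9 pos [561.5 -51.8 103.5] yaw 11.76 tilt [-0.0003 -0.    ] q7 0.48 shift [ 0.6 -0.8  3.5] turn 0.0 F [ 0.5  0.1 -1.8] w 24.5
```

```bash
python3 -m jog '20 0 0 2 0; 20 0 0 4 0; 20 0 0 6 0; 20 0 0 8 0; 20 0 0 8 0'; python3 go.py 561.9 -50.9 90 11.75
```

```text
t: 28.52
eef_pos: [561.5, -51.8, 95.4]
ee_rot: [0.0, 0.995, 0.102, -0.0]
wrist_force: [-1.1, -1.0, -1.6]
gripper_width: 0.283
t 28.525 pos [561.5 -51.8  95.4] yaw 11.76 tilt [-0.0004 -0.0001] q7 0.49 shift [ 0.6 -0.8  5.4] turn 0.0 F [-1.1 -1.  -1.6] w 24.1
```

```bash
python3 -m jog '20 0 0 2 0; 20 0 0 4 0; 20 0 0 6 0; 20 0 0 8 0; 20 0 0 10 0; 20 0 0 12 0; 20 0 0 12 0'; python3 go.py 561.9 -50.9 77 11.75
```

```text
t: 29.4
eef_pos: [561.6, -51.8, 83.5]
ee_rot: [0.0, 0.995, 0.102, -0.0]
wrist_force: [0.1, -0.1, -1.6]
gripper_width: 0.289
t 29.4 pos [561.6 -51.8  83.5] yaw 11.75 tilt [-0.0002 -0.0001] q7 0.5 shift [ 0.5 -0.8  6.5] turn 0.0 F [ 0.1 -0.1 -1.6] w 24.7
```

```bash
python3 -m jog '20 0 0 2 0; 20 0 0 4 0; 20 0 0 6 0; 20 0 0 7 0; 20 0 0 7 0'; python3 go.py 561.9 -50.9 75.4 11.75
```

```text
t: 30.02
eef_pos: [561.6, -51.8, 76.6]
ee_rot: [0.0, 0.995, 0.102, -0.0]
wrist_force: [-0.3, -0.4, -2.3]
gripper_width: 0.285
t 30.025 pos [561.6 -51.8  76.6] yaw 11.75 tilt [-0.0001 -0.0001] q7 0.5 shift [ 0.5 -0.8  1.2] turn 0.0 F [-0.3 -0.4 -2.3] w 24.3
```

```bash
python3 -m jog '20 0 0 0.8 0; 20 0 0 1.5 0; 20 0 0 1.5 0'; python3 go.py 561.9 -50.9 75.4 11.75
```

```text
t: 30.4
eef_pos: [561.7, -51.8, 75.4]
ee_rot: [-0.0, 0.995, 0.102, 0.0]
wrist_force: [-0.5, -0.4, 0.3]
gripper_width: 0.286
t 30.4 pos [561.7 -51.8  75.4] yaw 11.75 tilt [-0.      0.0002] q7 0.51 shift [ 0.4 -0.9  0. ] turn 0.0 F [-0.5 -0.4  0.3] w 24.4
```

Touching the floor at exactly the expected height. One small press to confirm, then release.

```bash
python3 -m jog '20 0 0 0.7 0; 20 0 0 1 0; 20 0 0 1 0'; python3 go.py 561.9 -50.9 75.4 11.75
```

```text
t: 30.78
eef_pos: [562.0, -52.0, 75.3]
ee_rot: [-0.0, 0.995, 0.102, 0.0]
wrist_force: [-2.4, -0.2, 6.6]
gripper_width: 0.29
t 30.775 pos [562.  -52.   75.3] yaw 11.74 tilt [0.0002 0.0005] q7 0.51 shift [ 0.2 -1.1 -0.1] turn -0.0 F [-2.4 -0.2  6.6] w 24.8
```

```bash
python3 -m jog '32 0 0 0 0; 50 0 0 0 0; 50 0 0 0 0; 50 0 0 0 0; 50 0 0 -10 0; 50 0 0 -40 0; 50 0 0 -80 0; 50 0 0 -120 0; 50 0 0 -150 0; 50 0 0 -150 0; 50 0 0 -150 0'; python3 go.py 480 100 230 11.75
```

```text
t: 32.15
eef_pos: [561.0, -51.7, 223.7]
ee_rot: [-0.0, 0.995, 0.102, -0.0]
wrist_force: [-1.1, -0.1, -0.8]
gripper_width: 0.585
t 32.15 pos [561.  -51.7 223.7] yaw 11.76 tilt [-0.0009  0.0003] q7 0.38 shift [ -48.4 -165.    -6.2] turn 0.0 F [-1.1 -0.1 -0.8] w 49.9
```

```bash
python3 go.py 450 350 230 11.75; python3 -m jog '50 -10 -60 0 0; 50 -27 -416 0 0; 50 -27 -416 0 0; 50 -27 -416 0 0; 50 -27 -416 0 0; 50 -27 -416 0 0; 50 -27 -416 0 0; 50 -27 -416 0 0; 50 -27 -416 0 0'; python3 look.py b14 562 -20 90 4.5
python3 - <<'E'
from h import *
for n in CAM: cv2.imwrite(f"pics/{n}9.png",CAM[n]["color"][:,:,::-1])
E
```

```text
t 32.15 pos [561.  -51.7 223.7] yaw 11.76 tilt [-0.0009  0.0003] q7 0.38 shift [ -26.9 -415.9   -6.1] turn 0.0 F [-1.1 -0.1 -0.8] w 49.9
t: 33.28
eef_pos: [450.0, 348.6, 222.5]
ee_rot: [0.002, 0.995, 0.102, -0.001]
wrist_force: [-0.3, -0.9, 0.5]
gripper_width: 0.581
top crop origin 274 193 k 4.5 cam2 starts at col 396
side crop origin 253 190 k 4.5 cam2 starts at col 396
```

View pics/b14.png

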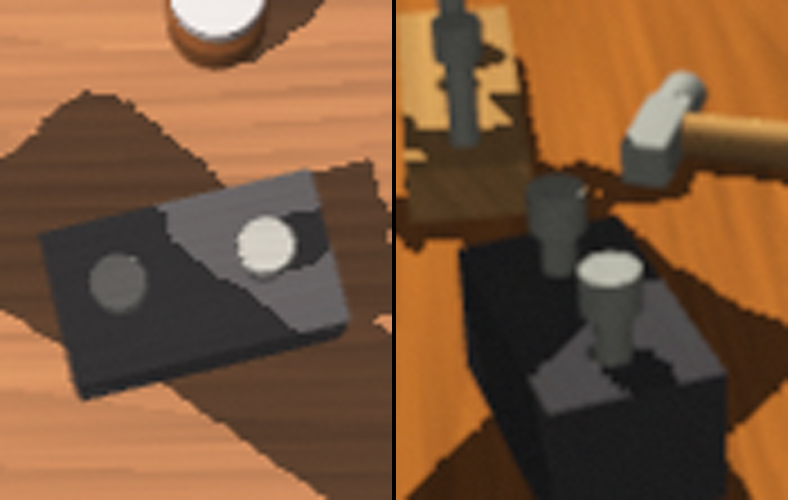

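View pics/side9.png

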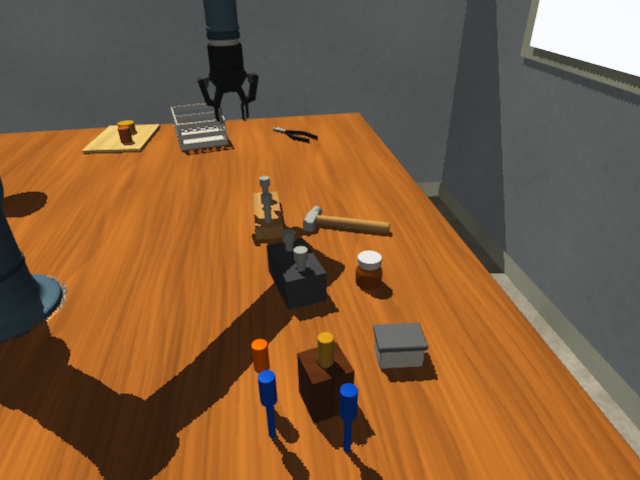

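```bash
python3 - <<'E'
from h import *
np.set_printoptions(precision=1,suppress=True)
t=lambda u,v:cr(274,193,4.5,u,v); s=lambda u,v:cr(253,190,4.5,u-396,v)
print(atz("top",*t(267,244),104)-atz("top",*t(118,283),104),atz("side",*s(611,270),104)-atz("side",*s(556,192),104))
print(tri(t(267,244),s(611,270))[0],tri(t(118,283),s(556,192))[0])
E
python3 go.py 450 350 230 11.75
```

```text
[ 16.5 -68.1   0. ] [ 16.  -65.5   0. ]
[564.  -51.3 101.8] [547.9  17.  100.2]
t 33.575 pos [451.1 348.6 224.2] yaw 11.6 tilt [-0.0001 -0.0002] q7 -0.43 shift [-0.8 -1.6 -5.8] turn -0.1 F [ 0.3 -0.4 -0.1] w 49.6
```

The top view shows the seated stake about 70 mm from the fixed one, and the tops are level within image resolution. Everything else is undisturbed, so I'm handing in.

```bash
python3 -c "
from plant import arm
print(arm.job_done())"
```

```text
the job is handed in; nothing more can be done
None
```

I probed the empty socket with the brass depth rod and found its floor 36 mm down. I hung the rod back in its stand and seated stake_a, the 76 mm stake from the middle of the rack, fully home. I handed the job in at about 34 s; the hand-in gives no verdict.

**Probe force:** one step pushed too far and the wrist force reached 34 N. That is under the 45 N limit but not as gentle as asked. A second touch at 5 N found the floor at the same height.

**Seating:** the stake slid in almost without force. It met the floor at the expected height (tool at z 75.4 mm) and a 6.6 N press confirmed it. In the pictures it stands upright on the socket axis.

**Level:** the camera triangulation put its top at 101.8 mm and the fixed stake's at 100.2 mm. Both should read 104 mm. The cameras were 2–4 mm off throughout, so I relied on the contact height for the level check.

**Rest of the scene:** the last pictures show the rod's handle resting on its stand. The other two stakes, jar, hammer, tub and the blue and orange look-alikes appear undisturbed, and the arm was clear of everything.

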